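# Hang the clean feeding mug on its hook

## Robot

A 7-joint arm with a two-finger parallel gripper is mounted at the origin on the work surface. World frame = base frame: x ahead of the robot, y to its left, z up, the work surface at z = 0. Lengths are in mm, angles in rad, forces in N, time in s.
With the tool pointing down it reaches from about 400 to 850 mm from the base axis. Payload 4.4 kg.
Tool frame: the origin (TCP) lies at the very end of the fingers, on their centre line; the grasp point (between the pads) lies 19 mm behind it (robot.hold_point_z is the distance from the TCP to the grasp point, in mm); z points along the fingers, y is the line along which they close (so a half turn about z gives the same grasp; the last joint's range is limited). The gripper opens to 94 mm and grips with 3 to 60 N. Pads are 16 mm wide; open, the fingers measure 119 mm over their backs; the gripper's body (75 mm by 177 mm) begins 78 mm behind the grasp point.
Start: joints at [-1.384, 0.628, 0.038, 1.517, -0.027, 0.996, -0.02], TCP at [162.549, 629.361, 205.478] pointing down, gripper open.
Joint ranges: [-3.06, 3.06], [-0.37, 2.12], [-1.25, 1.32], [0.18, 2.47], [-1.1, 4.24], [0.23, 1.98], [-2.94, 2.94]. Speed limits (rad/s): [2.57, 2.57, 3.14, 3.14, 3.14, 3.14, 3.14].

## Interface

Orientations are given as a unit quaternion [x, y, z, w].
In Python, from rig import robot gives the robot as it stands.
- The arm moves only by the tool send_rows, never from a script. Its argument "moves" is a list of rows, each a list of 3 entries, a list of its own where there are three numbers: the shift along the tool's x, y, z in mm, then the turn, a rotation vector about the tool's x, y, z in degrees, then the opening, from -1 (shut) to 1 (fully open). A call has 1 to 8 rows; each row shifts and turns the commanded pose from where the row before left it, along the tool's axes as they then stand; what a row does not reach is not made up. A row lasts 1/8 s, in which the tool goes at most 62.5 mm and 10.7 degrees, less where a joint would pass 70% of its speed; a pose out of reach is approached as far as the arm can. A call with a gripper value outside its range is refused whole. The fingers move at their own pace and stop on an object; "newtons" is the grip in N (left out, the last holds). Time passes only in rows, so rows that do not move let the fingers close. It gives the time, the measured TCP pose, the force, the opening and the grip force at its end, in the units of the state.
- robot.read_state(): the state, without advancing time (a new reading comes with each control period).
- robot.get_image(name): name is "scene" or "side" or "wrist"; returns a dict with "color" (384x512x3 uint8, red, green, blue), "depth" (384x512 float32, mm along the optical axis (not along the pixel's ray), 0 where there is no reading), "fx", "fy", "cx", "cy" (pixels), "R" (3x3) and "t" (3): a world point X has camera coordinates R X + t. Camera axes: x right, y down, z forward; pixel columns grow to the right and rows downward; lengths in mm; the calibration is good to about 2 mm. The wrist camera is an equidistant fisheye: a pixel r from the principal point sees the ray r / f radians off the axis. A picture is of the moment at which its call begins.
- robot.close_job(): hands the job in; it is judged then, once.
The state is a dict: "time": time; "joint_pos": joint angles; "joint_velocities": joint speeds; "effort": joint torques, N m; "position": TCP position; "tool_rot": TCP orientation; "force": force on the tool from outside, world axes, zero at the start; "ft_torque": the same for the moment, N m; "opening": finger opening in mm; "gripper_force": force on a finger pad.
Only numpy, scipy, OpenCV 4.12 (cv2) and the standard library are available. Lean on these libraries where they do the work, as an engineer would, in place of code of your own. Each camera call takes 0.05 s, during which the arm holds its last target. There are 200 camera calls.

## Task

Lift the steel mug out of the white drying holder (in there only its handle can be gripped), stand it upright on the rubber mat and let go of it. Then take it another way and hang it by its handle on the hook of the stand, and leave it hanging still. Leave the bottle, the jar and the carton where they are.

Things in the scene. Friction and masses are not known exactly. Their poses are not given: they have to be found in the camera images.
- mug: Plain steel mug, 60 mm across, 78 tall, wall 3, about 0.16 kg, upright in the holder. Origin: centre of the underside; z up to the mouth. D-shaped handle towards +y, in the y-z plane, 12 mm wide (along x): outer bar 62 to 72 mm from the mug's axis, 8 to 72 above the underside; its opening is 30 to 62 mm from the axis and 16 to 64 mm above the underside.
- loop (a point): Centre of the opening in the mug's handle, at (0, 46, 40) mm in the mug's frame; the hook passes through here along the mug's x.
- holder: White plastic drying holder, fixed: open-topped square box, outside 80 x 80 mm, 85 high, wall and floor 5, inside 70 x 70. Its +y wall has a slot 26 mm wide over the full height; the mug's handle sticks out through it. Origin: centre of the underside; z up. The mug stands on its floor, rim 2 mm below the walls' top.
- mat: Dark square rubber mat lying fixed on the worktop, 170 x 170 x 4 mm. Origin: centre of the underside; z up.
- stand: Hook stand, fixed: white base plate 130 (x) x 100 (y) x 12 mm, steel post 14 mm thick, 187 high, at x = +45 mm. Origin: centre of the underside; z up. From the post a smooth rod 12 mm thick runs level along -x, 180 mm high, to x = -30, then bends up 14 mm to its free tip at x = -42 (highest point 200 mm).
- hook (a point): Point on the centre line of the level rod of the hook, 45 mm from the post's axis and 30 mm from the bend, 180 mm above the worktop. Axes as the stand's.
- gel_bottle: Bystander: white plastic bottle, 56 mm across, 140 mm tall. Origin: centre of the underside.
- jar: Bystander: amber jar, 52 mm across, 70 mm tall. Origin: centre of the underside.
- carton: Bystander: cardboard carton, 70 x 120 x 50 mm. Origin: centre of the underside.
Not all that is in view belongs to the job. Leave any green or pink look-alike of the mug alone.

How it is judged:
By the outcome, as a careful person would: the job done as asked, in the order asked, and still so for the second after the job is handed in, with the robot touching nothing.
It also fails if it takes over 70 s, if anything falls off the work surface, if the arm or the gripper's body presses on something with over 40 N, if the wrist force passes 120 N, or if a joint passes its speed limit or range.

## Working session

There is one attempt and no reset: what is moved stays moved. The work goes in short steps, Python scripts to look and compute and a tool call to move; the robot and the scene stay as the last step left them, time stands still between calls to the robot, and variables do not carry over. Pictures are saved under pics/ and viewed, at most 11 in all, crops included, and the job is handed in when it is done.

Besides the shell and the picture viewer there is one more tool, called after "Request:" by a JSON object that holds its "api" and its "payload", one argument or row to a line. send_rows: Moves the arm, as the interface text tells. Its arguments: {"type":"object","properties":{"moves":{"type":"array"},"newtons":{"type":"number"}},"required":["moves"]}

```bash
ls; mkdir -p pics; cat > h.py <<'E'
import numpy as np, cv2
from scipy.spatial.transform import Rotation as Ro
from rig import robot
def pts(im):
    d=im["depth"];v,u=np.mgrid[:384,:512]
    P=np.stack([(u-im["cx"])/im["fx"]*d,(v-im["cy"])/im["fy"]*d,d],-1)
    W=(P-np.array(im["t"]))@np.array(im["R"]); W[d==0]=np.nan
    return W
E
python3 - <<'E'
from h import *
a=robot.get_image("scene");b=robot.get_image("side")
np.savez("im1.npz",a=pts(a),ac=a["color"],b=pts(b),bc=b["color"])
for n,i in(("a",a),("b",b)):
    cv2.imwrite(f"pics/{n}1.png",i["color"][...,::-1]); print(i["fx"],i["cx"],i["cy"],np.round(i["R"],3).tolist(),np.round(i["t"]))
s=robot.read_state();print(s)
E
```

```text
pics
407.3221580539262 259.95414752633945 194.10613778775917 [[0.739, 0.674, -0.001], [0.396, -0.436, -0.808], [-0.545, 0.597, -0.589]] [-422. -134. 1328.]
355.78712894297337 259.6991729736949 196.0280264102263 [[-0.846, -0.533, 0.007], [-0.408, 0.638, -0.653], [0.344, -0.556, -0.757]] [464. 341. 831.]
{'time': 0.1, 'joint_pos': array([-1.38377724,  0.62926159,  0.03844877,  1.51819103, -0.02695682,
        0.996321  , -0.01996546]), 'joint_velocities': array([ 0.00062297, -0.00244816,  0.00057778, -0.00372837,  0.00227101,
        0.00016101, -0.00136219]), 'effort': array([ 4.01433179e-03, -5.50806034e+01,  1.14805620e+00, -1.87125099e+01,
       -5.20457723e-02,  1.91017304e-02,  4.32833792e-05]), 'position': array([162.42974947, 628.79097663, 204.66563778]), 'tool_rot': array([ 1.26045071e-01,  9.92024167e-01, -8.27848227e-04, -7.79423776e-05]), 'force': array([ 0.30607536, -0.24050949,  0.86476593]), 'ft_torque': array([-0.03516628, -0.01331455,  0.02385815]), 'gripper_force': 0.0, 'opening': 93.70351776537622}
```

View pics/a1.png

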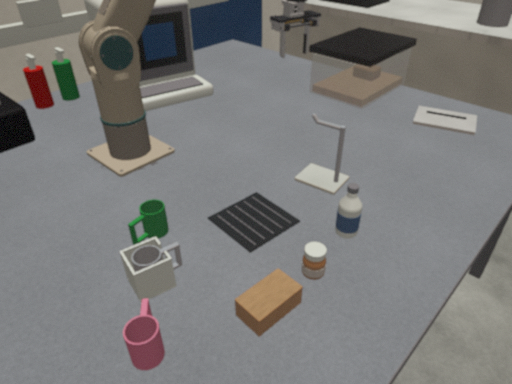

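View pics/b1.png

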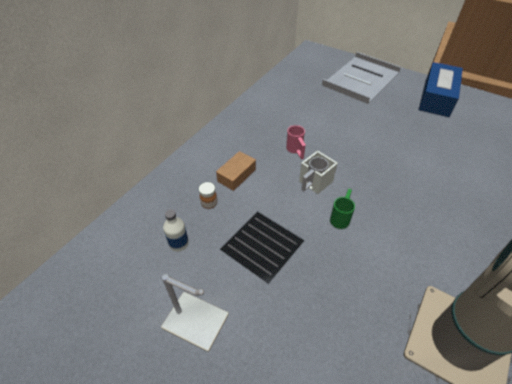

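Scene view: holder with mug at (148,268), its handle towards (175,255), mat (253,220), stand base (322,178) with hook tip (315,120) and post (340,155). Side view: holder (318,172) with handle (308,180), mat (262,245), stand base (195,320), hook tip (200,292). The gripper is away at scene (297,20). Next I measure from the depth.

```bash
python3 - <<'E'
from h import *
D=np.load("im1.npz")
def sel(n,box,m):
    u0,u1,v0,v1=box;W=D[n][v0:v1,u0:u1];C=D[n+"c"][v0:v1,u0:u1].astype(int)
    return W[m(W,C)]
def rep(t,P,r=True):
    P=P[~np.isnan(P).any(1)]
    q=cv2.minAreaRect(P[:,:2].astype(np.float32)) if len(P)>2 else None
    print(t,len(P),np.round(np.median(P,0),1),'rect',[np.round(x,1) for x in q] if q else None)
for n,B in (("a",dict(hold=(118,190,235,300),mat=(200,305,190,250),base=(290,355,162,195),post=(305,350,110,185),bot=(330,365,182,240),jar=(300,330,240,280),car=(230,305,270,332),green=(125,172,198,245),pink=(122,165,300,370))),
 ("b",dict(hold=(296,340,150,195),mat=(218,308,210,280),base=(160,230,290,350),post=(160,205,270,320),bot=(160,190,205,250),jar=(197,218,180,210),car=(215,260,150,190),green=(328,358,186,230),pink=(284,310,124,160)))):
    g=lambda C:C.max(-1)-C.min(-1)
    rep(n+" holdtop",sel(n,B["hold"],lambda W,C:(W[...,2]>79)&(W[...,2]<92)&(g(C)<25)))
    P=sel(n,B["hold"],lambda W,C:(W[...,2]>15)&(W[...,2]<100)&(g(C)<25)); rep(n+" holdall",P); 
    rep(n+" mat",sel(n,B["mat"],lambda W,C:C.max(-1)<45))
    rep(n+" base",sel(n,B["base"],lambda W,C:(C.min(-1)>150)&(abs(W[...,2]-12)<8)))
    P=sel(n,B["post"],lambda W,C:(W[...,2]>30)&(W[...,2]<165));rep(n+" post",P)
    P=sel(n,B["post"],lambda W,C:(W[...,2]>172)&(W[...,2]<210));rep(n+" rod",P); print(np.round(P[::max(1,len(P)//14)]).tolist())
    for k,h in(("bot",20),("jar",20),("car",40),("green",15),("pink",15)): rep(n+" "+k,sel(n,B[k],lambda W,C:(W[...,2]>h)))
E
python3 - <<'E'
import cv2,numpy as np
a=cv2.imread("pics/a1.png")[225:305,110:200];b=cv2.imread("pics/b1.png")[145:200,288:350]
A=cv2.resize(a,(450,400),interpolation=2);B=cv2.resize(b,(338,300),interpolation=2)
o=np.zeros((400,788,3),np.uint8);o[:,:450]=A;o[:300,450:]=B;cv2.imwrite("pics/c1.png",o)
E
```

```text
a holdtop 569 [ 513.3 -287.6   83.4] rect [array([ 513.2, -278.1]), array([92.7, 83.7]), np.float64(77.3)]
a holdall 2439 [ 529.5 -284.8   65.4] rect [array([ 472.5, -257.7]), array([114.6, 173.1]), np.float64(76.9)]
a mat 5 [530.4  15.5   3.1] rect [array([540.9,  22.8]), array([ 76.5, 122.3]), np.float64(48.7)]
a base 752 [550.1 284.   11.5] rect [array([549.8, 289.5]), array([131.3, 101.7]), np.float64(5.8)]
a post 225 [598.4 289.6 100.9] rect [array([653.7, 216.7]), array([ 14.7, 200.7]), np.float64(37.0)]
a rod 182 [556.1 286.2 183.2] rect [array([553.6, 286.6]), array([98.5, 14. ]), np.float64(8.8)]
[[504.0, 283.0, 198.0], [513.0, 276.0, 194.0], [519.0, 283.0, 188.0], [528.0, 284.0, 184.0], [544.0, 286.0, 186.0], [549.0, 288.0, 184.0], [553.0, 286.0, 183.0], [554.0, 285.0, 181.0], [555.0, 285.0, 178.0], [588.0, 295.0, 186.0], [581.0, 288.0, 183.0], [578.0, 288.0, 179.0], [587.0, 289.0, 179.0], [600.0, 298.0, 177.0]]
a bot 954 [738.7 124.2  80.7] rect [array([732.5, 131.1]), array([55.1, 43.2]), np.float64(9.6)]
a jar 673 [756.8 -36.8  58.2] rect [array([751.4, -26.8]), array([5
[... 1121 characters left out ...]
0.0], [554.0, 292.0, 182.0], [538.0, 286.0, 186.0], [547.0, 295.0, 182.0], [534.0, 291.0, 184.0], [532.0, 290.0, 182.0], [523.0, 289.0, 184.0], [507.0, 288.0, 196.0], [506.0, 290.0, 192.0]]
b bot 675 [716.4 152.2  88. ] rect [array([722.7, 146.2]), array([55.8, 43.8]), np.float64(58.6)]
b jar 341 [739.7 -12.8  61. ] rect [array([745.8, -20.4]), array([49. , 50.4]), np.float64(1.9)]
b car 642 [ 740.1 -157.8   49.3] rect [array([ 741.8, -163. ]), array([121.4,  72.6]), np.float64(86.5)]
b green 602 [ 380.7 -170.    54.6] rect [array([ 388.2, -189.1]), array([58.8, 98.7]), np.float64(28.6)]
b pink 456 [ 641.6 -365.6   57. ] rect [array([ 617.6, -340.1]), array([ 59.3, 180.3]), np.float64(33.7)]
```

View pics/c1.png

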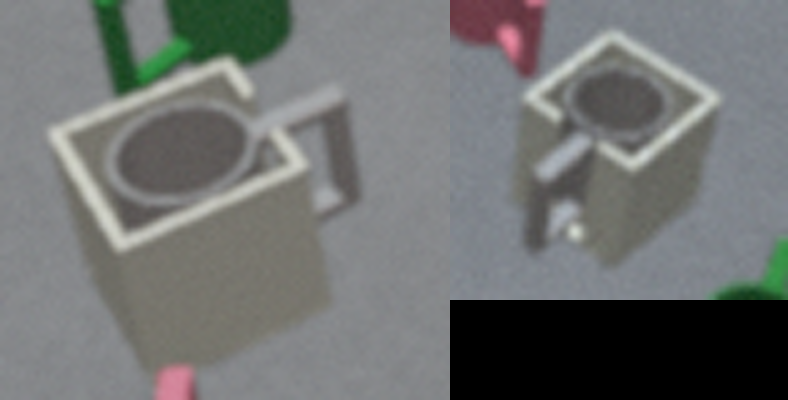

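```bash
cat >> h.py <<'E'
def down(yaw): # tool down, tool y heading yaw deg
    a=np.radians(yaw); y=np.array([np.cos(a),np.sin(a),0]); z=np.array([0,0,-1.])
    return Ro.from_matrix(np.stack([np.cross(y,z),y,z],1))
def rows(way,p=None,R=None):
    """way: list of (pos, Rotation, n). prints rows"""
    s=robot.read_state()
    p=np.array(s["position"]) if p is None else p; R=Ro.from_quat(s["tool_rot"]) if R is None else R
    for q,Q,n in way:
        rv=(R.inv()*Q).as_rotvec(); d=Ro.from_rotvec(rv/n); dp=(np.array(q)-p)/n
        for i in range(n):
            print([np.round(R.inv().apply(dp),1).tolist(),np.round(np.degrees(rv/n),2).tolist()])
            R=R*d
        p=np.array(q,float); R=Q; print('--')
E
python3 - <<'E'
from h import *
D=np.load("im1.npz")
for n,(u0,u1,v0,v1) in (("a",(118,190,235,300)),("b",(296,340,150,195))):
    W=D[n][v0:v1,u0:u1];C=D[n+"c"][v0:v1,u0:u1].astype(int)
    br=C.min(-1)
    P=W[(W[...,2]>78)&(W[...,2]<92)&(br>165)&(C[...,0]-C[...,2]>0)]
    print(n,"rim",len(P),[np.round(x,1) for x in cv2.minAreaRect(P[:,:2].astype(np.float32))],np.median(P,0))
    P=W[(W[...,2]>15)&(W[...,2]<100)&(C.max(-1)-C.min(-1)<25)]
    yv=np.array([.22,.975]); c=np.array([507,-290.]); r=(P[:,:2]-c)@yv; l=(P[:,:2]-c)@np.array([.975,-.22])
    for a0 in range(35,80,5):
        m=(r>a0)&(r<a0+5)&(abs(l)<25); Q=P[m]
        if m.sum()>2: print(a0,m.sum(),np.round([np.median(l[m]),l[m].min(),l[m].max(),Q[:,2].min(),Q[:,2].max()],1))
rows([((430,100,330),down(30),10),((523,-222,200),down(-13),8)])
E
```

```text
a rim 199 [array([ 511.3, -282.3]), array([81.2, 81.9]), np.float64(77.5)] [ 514.89583152 -292.76211914   85.04776888]
35 18 [ 4.1 -6.  15.1 66.7 84.1]
40 56 [ -9.9 -24.7  24.2  37.9  87.5]
45 23 [ -2.6 -24.6  21.8  38.4  85.9]
50 13 [ 5.7 -5.4  9.3 69.1 77.6]
55 17 [ 5.8 -2.7  7.7 16.  79.3]
60 26 [ 3.  -4.4  8.  15.1 78.1]
65 28 [ 3.9 -4.5  8.  17.7 78.7]
70 72 [ 5.  -3.9  8.2 18.5 78.9]
75 53 [ 5.5 -7.   9.7 16.  78.1]
b rim 40 [array([ 510.4, -281.1]), array([79.9, 76.7]), np.float64(78.0)] [ 495.78818378 -266.90813855   84.61534798]
35 55 [  2.3 -13.   18.8  15.6  85.1]
40 24 [  0.7 -18.7  23.8  18.8  85.2]
45 105 [-15.3 -24.8  24.8  15.8  87.6]
50 12 [ 1.6 -5.1 19.5 16.  77.8]
55 9 [-2.5 -5.2  2.7 17.  79.1]
60 8 [-3.4 -6.5  4.7 19.2 77.6]
65 10 [-3.2 -6.4  3.8 18.3 78.1]
70 11 [-4.5 -6.5  5.4 22.9 77. ]
75 25 [-4.1 -7.1  4.6 19.7 76.6]
[[-39.1, -44.5, -12.5], [-0.01, 0.0, 4.55]]
[[-42.5, -41.3, -12.5], [-0.01, 0.0, 4.55]]
[[-45.7, -37.8, -12.5], [-0.01, 0.0, 4.55]]
[[-48.5, -34.0, -12.5], [-0.01, 0.0, 4.55]]
[[-51.1, -30.1, -12.5], [-0.01, 0.0, 4.55]]
[[-53.3, -25.9, -12.5], [-0.01, 0.0, 4.55]]
[[-55.2, -21.6, -12.5], [-0.01, 0.0, 4.55]]
[[-56.7, -17.2, -12.5], [-0.01, 0.0, 4.55]]
[[-57.9, -12.6, -12.5], [-0.01, 0.0, 4.55]]
[[-58.7, -8.0, -12.5], [-0.01, 0.0, 4.55]]
--
[[-40.7, -10.1, 16.3], [0.0, 0.0, 5.38]]
[[-41.4, -6.2, 16.2], [0.0, 0.0, 5.38]]
[[-41.8, -2.3, 16.2], [0.0, 0.0, 5.38]]
[[-41.9, 1.6, 16.2], [0.0, 0.0, 5.38]]
[[-41.5, 5.5, 16.2], [0.0, 0.0, 5.38]]
[[-40.8, 9.4, 16.2], [0.0, 0.0, 5.38]]
[[-39.8, 13.2, 16.3], [0.0, 0.0, 5.38]]
[[-38.4, 16.9, 16.2], [0.0, 0.0, 5.38]]
--
```

Request:
{"api": "send_rows", "payload": {
  "moves": [
    [[-39,-44.5,-12.5],[0,0,4.55],0.5],
    [[-42.5,-41.5,-12.5],[0,0,4.55],0.5],
    [[-45.5,-38,-12.5],[0,0,4.55],0.5],
    [[-48.5,-34,-12.5],[0,0,4.55],0.5],
    [[-51,-30,-12.5],[0,0,4.55],0.5],
    [[-53.5,-26,-12.5],[0,0,4.55],0.5],
    [[-55,-21.5,-12.5],[0,0,4.55],0.5],
    [[-56.5,-17,-12.5],[0,0,4.55],0.5]
  ]
}}

```text
time: 1.1
position: [376.5, 204.5, 305.8]
tool_rot: [0.431, 0.902, 0.0, -0.0]
force: [0.0, 0.3, -0.8]
opening: 70.8
gripper_force: 0.0
```

```bash
python3 - <<'E'
from h import *
print(np.round(robot.read_state()["joint_pos"],2))
rows([((430,100,320),down(30),3),((525,-217.5,180),down(-12.3),9)])
E
```

```text
[-0.83  0.19  0.33  1.95 -0.07  1.01  0.21]
[[-38.3, -8.0, -4.7], [0.0, -0.0, 2.99]]
[[-38.7, -6.0, -4.7], [0.0, -0.0, 2.99]]
[[-38.9, -4.0, -4.7], [0.0, -0.0, 2.99]]
--
[[-35.8, -8.5, 15.6], [0.0, 0.0, 4.7]]
[[-36.4, -5.5, 15.6], [0.0, 0.0, 4.7]]
[[-36.7, -2.5, 15.6], [0.0, 0.0, 4.7]]
[[-36.8, 0.5, 15.6], [0.0, 0.0, 4.7]]
[[-36.7, 3.5, 15.6], [0.0, 0.0, 4.7]]
[[-36.2, 6.5, 15.6], [0.0, 0.0, 4.7]]
[[-35.6, 9.4, 15.6], [0.0, 0.0, 4.7]]
[[-34.7, 12.3, 15.6], [0.0, 0.0, 4.7]]
[[-33.6, 15.1, 15.6], [0.0, 0.0, 4.7]]
--
```

Request:
{"api": "send_rows", "payload": {
  "moves": [
    [[-38.5,-8,-4.7],[0,0,3],0.5],
    [[-38.7,-6,-4.7],[0,0,3],0.5],
    [[-39,-4,-4.7],[0,0,3],0.5],
    [[-36,-8.5,15.6],[0,0,4.7],0.5],
    [[-36.4,-5.5,15.6],[0,0,4.7],0.5],
    [[-36.7,-2.5,15.6],[0,0,4.7],0.5],
    [[-36.8,0.5,15.6],[0,0,4.7],0.3],
    [[-36.7,3.5,15.6],[0,0,4.7],0.3]
  ]
}}

```text
time: 2.1
position: [483.4, -75.5, 240.8]
tool_rot: [0.666, 0.746, -0.0, -0.0]
force: [-0.1, 0.1, -0.5]
opening: 61.1
gripper_force: 0.0
```

Request:
{"api": "send_rows", "payload": {
  "moves": [
    [[-36.2,6.5,15.6],[0,0,4.7],0.2],
    [[-35.6,9.4,15.6],[0,0,4.7],0.2],
    [[-34.7,12.3,15.6],[0,0,4.7],0.2],
    [[-33.6,15,15.6],[0,0,4.7],0.2],
    [[0,0,0],[0,0,0],0.2]
  ]
}}

```text
time: 2.72
position: [524.6, -218.4, 177.8]
tool_rot: [0.779, 0.626, -0.001, -0.0]
force: [-0.7, 0.8, 0.5]
opening: 56.3
gripper_force: 0.0
```

```bash
python3 - <<'E'
from h import *
s=robot.read_state();print(np.round(s["joint_pos"],2),s["position"])
for n in("wrist",):
    i=robot.get_image(n);cv2.imwrite(f"pics/{n}2.png",i["color"][...,::-1]);np.savez("w2.npz",**i);print(i["fx"],i["cx"],i["cy"],i["R"],i["t"])
rows([((525,-217.5,180),down(-12.3),1)])
E
```

```text
[-0.02  0.61  0.58  1.79 -0.42  0.87  0.53] [ 524.59842274 -218.37850004  177.76362136]
297.3186396354542 257.19559086679703 194.0363388565742 [[ 0.97681102 -0.21409029 -0.00236075]
 [-0.20600131 -0.94279437  0.26211112]
 [-0.05834115 -0.25554672 -0.96503481]] [-558.07287065 -118.20689603  339.46933798]
[[-1.1, 0.5, -1.7], [-0.12, 0.01, 0.03]]
--
```

View pics/wrist2.png

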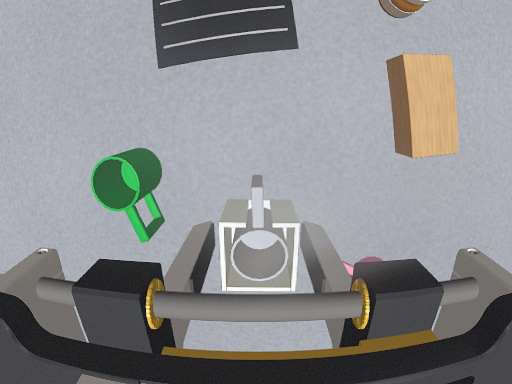

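Wrist view: the mug rim is centred at about (259,256) in the holder, and the handle's top bar runs from (257,225) to its outer end at about (257,177). I cast those rays.

```bash
cat >> h.py <<'E'
def wray(i,u,v,z):
    x=np.array([u-i["cx"],v-i["cy"]]);r=np.hypot(*x);th=r/i["fx"]
    d=np.array([*(x/r*np.sin(th)),np.cos(th)])@i["R"]; c=-np.array(i["R"]).T@i["t"]
    return c+d*(z-c[2])/d[2]
E
python3 - <<'E'
from h import *
i=dict(np.load("w2.npz"))
for u,v,z in((259,256,83),(231,256,83),(287,256,83),(259,232,83),(259,280,83),(257,177,77),(257,225,77),(252,185,77),(263,185,77),(257,177,13),(219,291,85),(297,291,85)): print(u,v,z,np.round(wray(i,u,v,z),1))
D=i["depth"]; 
for v in range(172,235,4): print(v,np.round(D[v,250:266:2]).tolist())
E
```

```text
259 256 83 [ 511.7 -281.7   83. ]
231 256 83 [ 483.4 -275.8   83. ]
287 256 83 [ 539.9 -288.1   83. ]
259 232 83 [ 517.4 -255.5   83. ]
259 280 83 [ 505.5 -310.3   83. ]
257 177 77 [ 527.1 -201.7   77. ]
257 225 77 [ 516.5 -250.    77. ]
252 185 77 [ 520.7 -208.4   77. ]
263 185 77 [ 531.1 -210.7   77. ]
257 177 13 [ 524.  -214.9   13. ]
219 291 85 [ 459.9 -314.4   85. ]
297 291 85 [ 543.1 -332.6   85. ]
172 [361.0, 362.0, 361.0, 363.0, 362.0, 361.0, 362.0, 361.0]
176 [363.0, 363.0, 340.0, 342.0, 341.0, 340.0, 347.0, 364.0]
180 [364.0, 323.0, 322.0, 320.0, 320.0, 320.0, 324.0, 365.0]
184 [366.0, 304.0, 302.0, 301.0, 303.0, 301.0, 305.0, 365.0]
188 [368.0, 288.0, 289.0, 288.0, 289.0, 288.0, 289.0, 367.0]
192 [368.0, 290.0, 289.0, 290.0, 289.0, 290.0, 289.0, 370.0]
196 [371.0, 291.0, 290.0, 291.0, 289.0, 289.0, 291.0, 369.0]
200 [367.0, 293.0, 292.0, 291.0, 291.0, 291.0, 292.0, 368.0]
204 [367.0, 294.0, 293.0, 293.0, 293.0, 293.0, 293.0, 369.0]
208 [369.0, 294.0, 295.0, 294.0, 294.0, 295.0, 294.0, 365.0]
212 [353.0, 296.0, 295.0, 294.0, 295.0, 294.0, 294.0, 350.0]
216 [336.0, 297.0, 295.0, 295.0, 296.0, 296.0, 297.0, 332.0]
220 [322.0, 323.0, 297.0, 298.0, 298.0, 297.0, 298.0, 321.0]
224 [312.0, 310.0, 297.0, 298.0, 298.0, 298.0, 298.0, 299.0]
228 [300.0, 300.0, 299.0, 297.0, 297.0, 298.0, 297.0, 297.0]
232 [293.0, 294.0, 295.0, 294.0, 374.0, 373.0, 295.0, 294.0]
```

Request:
{"api": "send_rows", "payload": {
  "moves": [
    [[-1.0,0.5,38],[0,0,0],0],
    [[0,0,40],[0,0,0],0],
    [[0,0,40],[0,0,0],0],
    [[0,0,22],[0,0,0],0],
    [[0,0,0],[0,0,0],0],
    [[0,0,0],[0,0,0],-1],
    [[0,0,0],[0,0,0],-1],
    [[0,0,0],[0,0,0],-1]
  ],
  "newtons": 45
}}

```text
time: 3.78
position: [526.5, -216.7, 40.1]
tool_rot: [0.778, 0.628, 0.0, 0.001]
force: [0.6, 0.2, 0.7]
opening: 20.6
gripper_force: 0.0
```

Request:
{"api": "send_rows", "payload": {
  "moves": [
    [[0,0,0],[0,0,0],-1],
    [[0,0,0],[0,0,0],-1],
    [[0,0,0],[0,0,0],-1],
    [[0,0,0],[0,0,0],-1]
  ]
}}

```text
time: 4.28
position: [526.2, -216.6, 39.6]
tool_rot: [0.778, 0.628, 0.0, 0.0]
force: [-0.5, 0.4, 5.6]
opening: 11.9
gripper_force: 45.0
```

Gripped. I lift slowly.

Request:
{"api": "send_rows", "payload": {
  "moves": [
    [[0,0,-5],[0,0,0],-1],
    [[0,0,-10],[0,0,0],-1],
    [[0,0,-16],[0,0,0],-1],
    [[0,0,-20],[0,0,0],-1],
    [[0,0,-20],[0,0,0],-1],
    [[0,0,-25],[0,0,0],-1],
    [[0,0,-24],[0,0,0],-1],
    [[0,0,0],[0,0,0],-1]
  ]
}}

```text
time: 5.28
position: [527.1, -217.4, 161.5]
tool_rot: [0.778, 0.628, 0.001, 0.002]
force: [-0.7, -0.5, -2.6]
opening: 11.6
gripper_force: 45.0
```

```bash
python3 - <<'E'
from h import *
s=robot.read_state();print(s["position"],s["force"],s["ft_torque"])
a=robot.get_image("scene")["color"][170:300,110:220];b=robot.get_image("wrist")["color"]
A=cv2.resize(a,None,fx=3,fy=3,interpolation=2)[:384];o=np.hstack([A[:384],b[:,60:460]]) if A.shape[0]==384 else np.hstack([cv2.copyMakeBorder(A,0,max(0,384-A.shape[0]),0,0,0),b[:,60:460]])
cv2.imwrite("pics/l3.png",o[...,::-1])
rows([((528,75,170),down(7),8)])
E
```

```text
[ 527.12927249 -217.42532049  161.45279572] [-0.65063856 -0.48736229 -2.6319811 ] [ 0.00925515  0.03419136 -0.0205114 ]
[[35.7, -7.4, -1.3], [-0.0, -0.0, -2.4]]
[[35.9, -5.9, -1.3], [-0.0, -0.0, -2.4]]
[[36.1, -4.4, -1.3], [-0.0, -0.0, -2.4]]
[[36.3, -2.9, -1.3], [-0.0, -0.0, -2.4]]
[[36.4, -1.4, -1.4], [-0.0, -0.0, -2.4]]
[[36.4, 0.2, -1.4], [-0.0, -0.0, -2.4]]
[[36.4, 1.7, -1.4], [-0.0, -0.0, -2.4]]
[[36.3, 3.2, -1.4], [-0.0, -0.0, -2.4]]
--
```

View pics/l3.png

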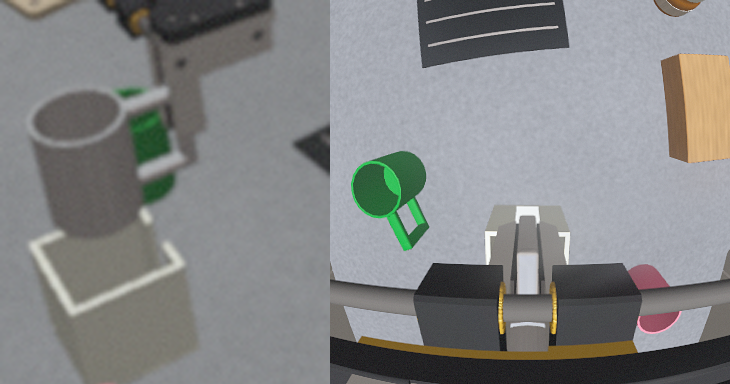

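The mug hangs from the gripped handle, roughly upright and clear of the holder (crop (95,160)); I carry it to the mat.

Request:
{"api": "send_rows", "payload": {
  "moves": [
    [[36.5,-8.5,0],[0,0,-2.4],-1],
    [[36.8,-7,0],[0,0,-2.4],-1],
    [[37,-5.5,4],[0,0,-2.4],-1],
    [[37.2,-4,6],[0,0,-2.4],-1],
    [[37.3,-2.5,8],[0,0,-2.4],-1],
    [[37.3,-1,8],[0,0,-2.4],-1],
    [[37.3,0.5,8],[0,0,-2.4],-1],
    [[37.2,2,4],[0,0,-2.4],-1]
  ]
}}

```text
time: 6.38
position: [518.3, 83.4, 119.7]
tool_rot: [0.662, 0.749, -0.001, -0.001]
force: [0.1, 0.7, -2.0]
opening: 11.1
gripper_force: 45.0
```

Request:
{"api": "send_rows", "payload": {
  "moves": [
    [[0,0,20],[0,0,0],-1],
    [[0,0,20],[0,0,0],-1],
    [[0,0,20],[0,0,0],-1],
    [[0,0,14],[0,0,0],-1],
    [[0,0,0],[0,0,0],-1],
    [[0,0,0],[0,0,0],-1]
  ]
}}

```text
time: 7.12
position: [519.8, 82.2, 47.4]
tool_rot: [0.663, 0.749, 0.0, 0.0]
force: [1.0, 0.7, -2.0]
opening: 11.9
gripper_force: 45.0
```

```bash
python3 - <<'E'
from h import *
s=robot.read_state();print(s["position"],s["tool_rot"],s["force"],s["ft_torque"])
b=robot.get_image("side");a=robot.get_image("scene")
A=cv2.resize(a["color"][150:250,200:310],None,fx=3,fy=3,interpolation=2);B=cv2.resize(b["color"][180:280,220:330],None,fx=3,fy=3,interpolation=2)
cv2.imwrite("pics/m4.png",np.hstack([A,B])[...,::-1])
E
```

```text
[519.82681921  82.15264784  47.42017193] [6.62635454e-01 7.48942062e-01 1.28549046e-04 1.62081546e-04] [ 0.96210603  0.68270472 -2.00328785] [-0.00630905  0.02982995  0.02625248]
```

View pics/m4.png

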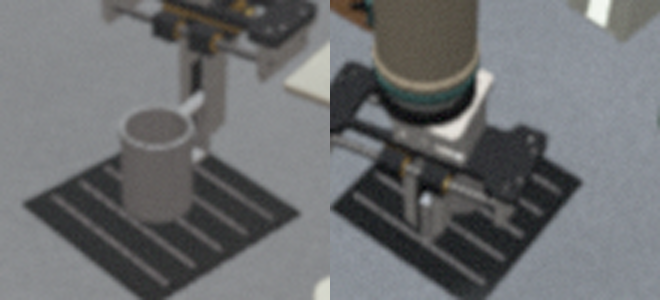

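Mug is upright just above the mat (left panel (157,165)). I lower in small steps to contact.

Request:
{"api": "send_rows", "payload": {
  "moves": [
    [[0,0,3],[0,0,0],-1],
    [[0,0,2],[0,0,0],-1],
    [[0,0,1.5],[0,0,0],-1],
    [[0,0,0.5],[0,0,0],-1],
    [[0,0,0],[0,0,0],-1]
  ]
}}

```text
time: 7.85
position: [519.5, 82.3, 40.1]
tool_rot: [0.663, 0.749, -0.0, -0.0]
force: [0.4, -0.4, -2.5]
opening: 11.4
gripper_force: 45.0
```

Request:
{"api": "send_rows", "payload": {
  "moves": [
    [[0,0,0.8],[0,0,0],-1],
    [[0,0,0.7],[0,0,0],-1],
    [[0,0,0],[0,0,0],-1]
  ]
}}

```text
time: 8.22
position: [519.6, 82.3, 38.7]
tool_rot: [0.663, 0.749, 0.0, -0.0]
force: [0.8, -0.5, -2.1]
opening: 12.1
gripper_force: 45.0
```

Request:
{"api": "send_rows", "payload": {
  "moves": [
    [[0,0,0.8],[0,0,0],-1],
    [[0,0,0.7],[0,0,0],-1],
    [[0,0,0],[0,0,0],-1]
  ]
}}

```text
time: 8.6
position: [519.8, 82.7, 38.3]
tool_rot: [0.662, 0.749, 0.001, -0.0]
force: [-1.7, 0.7, 11.0]
opening: 11.9
gripper_force: 45.0
```

Request:
{"api": "send_rows", "payload": {
  "moves": [
    [[0,0,-0.5],[0,0,0],-0.7],
    [[0,0,0],[0,0,0],-0.5],
    [[0,0,0],[0,0,0],-0.1],
    [[0,0,0],[0,0,0],-0.1],
    [[0,0,-20],[0,0,0],0],
    [[0,0,-40],[0,0,0],0.5],
    [[0,0,-50],[0,0,0],1],
    [[0,0,-50],[0,0,0],1]
  ],
  "newtons": 20
}}

```text
time: 9.6
position: [519.2, 82.2, 199.0]
tool_rot: [0.663, 0.749, -0.0, -0.0]
force: [0.4, -0.2, -0.1]
opening: 73.8
gripper_force: 0.0
```

```bash
python3 - <<'E'
from h import *
s=robot.read_state();print(s["position"],np.round(s["joint_pos"],2),s["opening"])
i=robot.get_image("wrist");cv2.imwrite("pics/wrist5.png",i["color"][...,::-1]);np.savez("w5.npz",**i)
a=robot.get_image("scene");W=pts(a);C=a["color"].astype(int)
P=W[150:260,200:310].reshape(-1,3)
m=(abs(P[:,2]-82)<4)&(abs(P[:,0]-525)<60)&(abs(P[:,1]-15)<60);print("rim",m.sum(),np.round([P[m].min(0),P[m].max(0)],1),[np.round(x,1) for x in cv2.minEnclosingCircle(P[m][:,:2].astype(np.float32))[:1]])
E
```

```text
[519.18249195  82.21472636 198.97530685] [-0.58  0.51  0.56  1.88 -0.35  0.85  0.27] 73.80937098255947
rim 102 [[498.5 -13.8  78.1]
 [559.2  46.7  84. ]] [array([528.5,  16.5])]
```

View pics/wrist5.png

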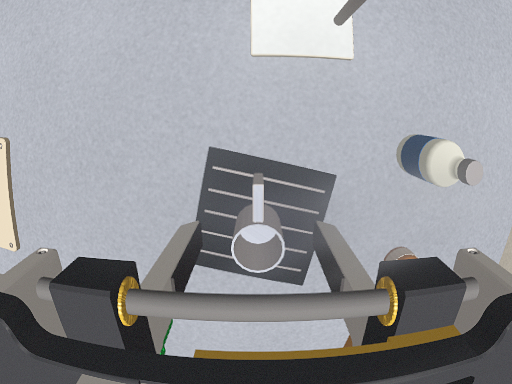

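Wrist view: the mug stands on the mat, rim centre near (258,247), handle to (258,175). Now the regrip across the body.

```bash
python3 - <<'E'
from h import *
i=dict(np.load("w5.npz"));C=i["color"].astype(int)
for p in((232,247,82),(284,247,82),(258,226,82),(258,271,82),(258,222,76)): print(p,np.round(wray(i,*p),1))
D=i["depth"]
for v in range(170,226,5):
    r=D[v,240:276]; u=240+np.where(r<np.median(D[150:160,240:276])-25)[0]; print(v,u.min() if len(u) else 0,u.max() if len(u) else 0,np.round(np.median(D[v,255:261])),np.round(wray(i,258,v,76),1))
rows([((528.4,16,140),down(7),3),((528.4,16,49),down(7),4)])
E
```

```text
(232, 247, 82) [498.9  14.7  82. ]
(284, 247, 82) [555.7  21.7  82. ]
(258, 226, 82) [524.2  43.   82. ]
(258, 271, 82) [531.1 -11.9  82. ]
(258, 222, 76) [523.9  45.3  76. ]
170 0 0 379.0 [516.8 102.   76. ]
175 0 0 358.0 [517.5  96.8  76. ]
180 253 263 330.0 [518.2  91.5  76. ]
185 240 263 311.0 [518.8  86.2  76. ]
190 253 263 311.0 [519.5  80.9  76. ]
195 244 263 312.0 [520.2  75.5  76. ]
200 253 263 314.0 [520.8  70.   76. ]
205 253 263 316.0 [521.5  64.5  76. ]
210 253 263 318.0 [522.2  58.9  76. ]
215 246 268 318.0 [522.9  53.3  76. ]
220 241 275 320.0 [523.6  47.6  76. ]
225 240 275 315.0 [524.4  41.9  76. ]
[[-22.1, -1.1, 20.7], [0.18, -0.01, 0.0]]
[[-22.1, -1.0, 20.8], [0.18, -0.01, 0.0]]
[[-22.1, -1.0, 20.8], [0.18, -0.01, 0.0]]
--
[[0.0, 0.0, 22.8], [0.0, 0.0, 0.0]]
[[0.0, 0.0, 22.8], [0.0, 0.0, 0.0]]
[[0.0, 0.0, 22.8], [0.0, 0.0, 0.0]]
[[0.0, 0.0, 22.8], [0.0, 0.0, 0.0]]
--
```

Request:
{"api": "send_rows", "payload": {
  "moves": [
    [[-22,-0.5,5],[0,0,0],1],
    [[-22,-0.5,5],[0,0,0],1],
    [[-22,-0.5,20],[0,0,0],1],
    [[0,0,30],[0,0,0],1],
    [[0,0,30],[0,0,0],1],
    [[0,0,30],[0,0,0],1],
    [[0,0,30],[0,0,0],1],
    [[0,0,0],[0,0,0],1]
  ]
}}

```text
time: 10.7
position: [523.8, 16.5, 45.5]
tool_rot: [0.663, 0.749, -0.002, -0.002]
force: [0.0, 0.5, 0.1]
opening: 94.2
gripper_force: 0.0
```

Request:
{"api": "send_rows", "payload": {
  "moves": [
    [[0,0,0],[0,0,0],-1],
    [[0,0,0],[0,0,0],-1],
    [[0,0,0],[0,0,0],-1],
    [[0,0,0],[0,0,0],-1],
    [[0,0,0],[0,0,0],-1],
    [[0,0,0],[0,0,0],-1]
  ],
  "newtons": 25
}}

```text
time: 11.45
position: [526.7, 16.7, 48.2]
tool_rot: [0.662, 0.749, 0.001, 0.0]
force: [-0.5, -0.2, 5.9]
opening: 57.9
gripper_force: 25.0
```

```bash
python3 - <<'E'
from h import *
s=robot.read_state();print(s["position"],s["force"])
p=s["position"];rows([((p[0],p[1],120),down(7),3),((462,231.4,200),down(7.5),6)])
E
```

```text
[526.72306146  16.72375459  48.24637455] [-0.53968796 -0.17867223  5.85898731]
[[0.0, 0.0, -23.9], [0.02, -0.0, 0.01]]
[[0.0, 0.0, -23.9], [0.02, -0.0, 0.01]]
[[0.0, 0.0, -23.9], [0.02, -0.0, 0.01]]
--
[[36.8, -6.3, -13.3], [0.0, 0.0, -0.08]]
[[36.8, -6.3, -13.3], [0.0, 0.0, -0.08]]
[[36.8, -6.2, -13.3], [0.0, 0.0, -0.08]]
[[36.9, -6.2, -13.3], [0.0, 0.0, -0.08]]
[[36.9, -6.1, -13.3], [0.0, 0.0, -0.08]]
[[36.9, -6.1, -13.3], [0.0, 0.0, -0.08]]
--
```

Request:
{"api": "send_rows", "payload": {
  "moves": [
    [[0,0,-12],[0,0,0],-1],
    [[0,0,-30],[0,0,0],-1],
    [[0,0,-30],[0,0,0],-1],
    [[32,-6,-16],[0,0,0],-1],
    [[38,-6.5,-16],[0,0,0],-1],
    [[38,-6.5,-16],[0,0,0],-1],
    [[38,-6,-16],[0,0,0],-1],
    [[38,-6,-16],[0,0,0],-1]
  ]
}}

```text
time: 12.45
position: [471.8, 196.4, 200.4]
tool_rot: [0.663, 0.749, -0.0, -0.0]
force: [0.7, -0.4, -2.5]
opening: 58.2
gripper_force: 25.0
```

Request:
{"api": "send_rows", "payload": {
  "moves": [
    [[36,-6,0],[0,0,-0.5],-1],
    [[0,0,0],[0,0,0],-1],
    [[0,0,0],[0,0,0],-1]
  ]
}}

```text
time: 12.82
position: [462.3, 229.5, 199.7]
tool_rot: [0.659, 0.752, -0.0, 0.0]
force: [0.3, -0.6, -1.6]
opening: 58.6
gripper_force: 25.0
```

```bash
python3 - <<'E'
from h import *
s=robot.read_state();print(s["position"],s["tool_rot"],s["force"],s["opening"],np.round(s["joint_pos"],2))
i=robot.get_image("wrist");np.savez("w6.npz",**i)
b=robot.get_image("side")
o=np.hstack([i["color"][:384,100:420],cv2.resize(b["color"][220:348,120:270],(450,384),interpolation=2)])
cv2.imwrite("pics/t6.png",o[...,::-1])
E
```

```text
[462.28096671 229.54014888 199.71588377] [ 6.59396311e-01  7.51795341e-01 -4.82547149e-04  1.91548608e-04] [ 0.26548456 -0.62060798 -1.6167493 ] 58.59935215298535 [-0.92  0.5   0.59  1.9  -0.37  0.84 -0.  ]
```

View pics/t6.png

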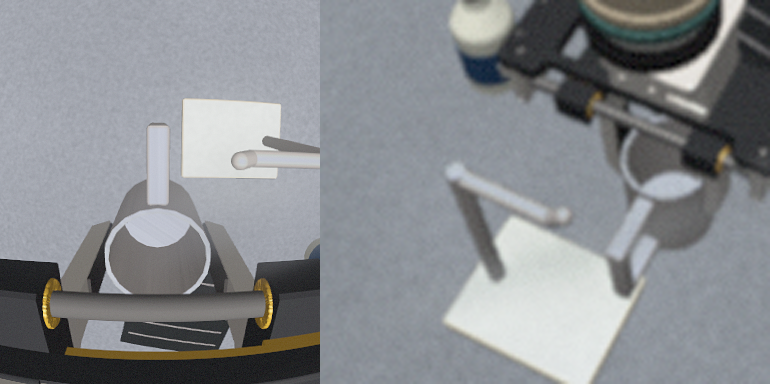

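Wrist panel: handle top bar at full-image (257,125-205), hook tip at (340,160), rod running right from there. I measure the rod and handle by rays.

```bash
python3 - <<'E'
from h import *
i=dict(np.load("w6.npz"));g=i["color"].astype(int);D=i["depth"]
for u in (355,370,385,400,415,430):
    c=np.where((D[135:185,u]<290)&(D[135:185,u]>100))[0]+135; m=(c.min()+c.max())/2; w=wray(i,u,m,180)
    print(u,c.min(),c.max(),np.round(w,1))
a=D[110:215,235:280]; 
for v in (128,140,155,170,190):
    c=np.where((D[v,235:285]<220)&(D[v,235:285]>50))[0]+235
    if len(c): m=(c.min()+c.max())/2;print('h',v,c.min(),c.max(),np.round(D[v,int(m)]),np.round(wray(i,m,v,227.5),1))
for v in (118,120,122,124,126): print(v,D[v,258],np.round(wray(i,258,v,227.5),1))
ex=np.array([np.cos(.131),np.sin(.131)]);H=np.array([550,289.4]);print("model rod pts",H-30*ex,H+38*ex)
E
```

```text
355 150 166 [523.2 286.3 180. ]
370 150 166 [534.5 288.1 180. ]
385 144 166 [545.9 292.2 180. ]
400 143 167 [558.1 294.3 180. ]
415 147 168 [571.5 294.8 180. ]
430 151 169 [585.7 295.3 180. ]
h 128 247 268 148.0 [452.7 298.5 227.5]
h 140 247 269 149.0 [453.7 292.4 227.5]
h 155 247 269 152.0 [454.8 284.7 227.5]
h 170 247 269 154.0 [455.8 276.9 227.5]
h 190 235 283 156.0 [457.7 266.4 227.5]
118 365.67654 [452.3 303.6 227.5]
120 366.76886 [452.4 302.6 227.5]
122 368.48126 [452.5 301.6 227.5]
124 159.70848 [452.7 300.5 227.5]
126 148.00327 [452.8 299.5 227.5]
model rod pts [520.25704709 285.48123081] [587.67440702 294.3637743 ]
```

Request:
{"api": "send_rows", "payload": {
  "moves": [
    [[0,0,0],[0,10,0],-1],
    [[0,0,0],[0,10,0],-1],
    [[0,0,0],[0,10,0],-1],
    [[0,0,0],[0,10,0],-1],
    [[0,0,0],[0,10,0],-1],
    [[0,0,0],[0,0,0],-1]
  ]
}}

```text
time: 13.68
position: [464.6, 224.0, 196.4]
tool_rot: [0.603, 0.678, 0.278, -0.316]
force: [-0.4, 0.5, -2.4]
opening: 58.4
gripper_force: 25.0
```

```bash
python3 - <<'E'
from h import *
s=robot.read_state();R=Ro.from_quat(s["tool_rot"]);print(s["position"],s["force"],np.round(s["joint_pos"],2),np.round(R.as_matrix(),3))
E
```

```text
[464.56254415 223.95459708 196.43105658] [-0.41069186  0.45815437 -2.4308752 ] [ 0.02  0.65  0.07  2.05 -1.09  1.06  1.06] [[-0.072  0.993 -0.094]
 [ 0.641  0.118  0.758]
 [ 0.764 -0.005 -0.645]]
```

```bash
python3 - <<'E'
from h import *
rows([((462.2,232.2,191.5),down(7.5),6)])
rows([((550.5,243.8,191.5),down(7.5),8)],np.array([462.2,232.2,191.5]),down(7.5))
E
```

```text
[[0.3, -0.2, 1.6], [0.0, -8.3, -0.13]]
[[0.5, -0.2, 1.6], [0.0, -8.3, -0.13]]
[[0.7, -0.2, 1.5], [0.0, -8.3, -0.13]]
[[0.9, -0.2, 1.3], [0.0, -8.3, -0.13]]
[[1.1, -0.2, 1.2], [0.0, -8.3, -0.13]]
[[1.3, -0.2, 1.0], [0.0, -8.3, -0.13]]
--
[[-0.0, 11.1, 0.0], [0.0, 0.0, 0.0]]
[[-0.0, 11.1, 0.0], [0.0, 0.0, 0.0]]
[[-0.0, 11.1, 0.0], [0.0, 0.0, 0.0]]
[[-0.0, 11.1, 0.0], [0.0, 0.0, 0.0]]
[[-0.0, 11.1, 0.0], [0.0, 0.0, 0.0]]
[[-0.0, 11.1, 0.0], [0.0, 0.0, 0.0]]
[[-0.0, 11.1, 0.0], [0.0, 0.0, 0.0]]
[[-0.0, 11.1, 0.0], [0.0, 0.0, 0.0]]
--
```

Request:
{"api": "send_rows", "payload": {
  "moves": [
    [[0.3,0,1.5],[0,-8.3,-0.1],-1],
    [[0.5,0,1.5],[0,-8.3,-0.1],-1],
    [[0.7,-0.3,1.5],[0,-8.3,-0.1],-1],
    [[0.9,-0.3,1.3],[0,-8.3,-0.1],-1],
    [[1,-0.3,1.2],[0,-8.3,-0.1],-1],
    [[1.3,-0.3,1],[0,-8.3,-0.2],-1],
    [[0,0,0],[0,0,0],-1],
    [[0,0,0],[0,0,0],-1]
  ]
}}

```text
time: 14.68
position: [459.7, 239.3, 195.7]
tool_rot: [0.655, 0.756, 0.004, 0.0]
force: [-0.1, -0.3, -1.1]
opening: 58.4
gripper_force: 25.0
```

```bash
python3 - <<'E'
from h import *
s=robot.read_state();R=Ro.from_quat(s["tool_rot"]);print(s["position"],np.round(s["joint_pos"],2),np.round(R.as_matrix(),3).tolist())
rows([((462.2,232.2,191.5),down(7.5),1)])
E
```

```text
[459.65740822 239.30248843 195.68363029] [-0.87  0.49  0.5   1.91 -0.32  0.81 -0.06] [[-0.143, 0.99, 0.005], [0.99, 0.143, 0.005], [0.005, 0.006, -1.0]]
[[-7.4, 1.5, 4.2], [0.33, -0.27, 0.74]]
--
```

Request:
{"api": "send_rows", "payload": {
  "moves": [
    [[-7.3,1.5,4.2],[0.3,-0.3,0.7],-1],
    [[0,0,0],[0,0,0],-1],
    [[0,0,0],[0,0,0],-1]
  ]
}}

```text
time: 15.05
position: [463.2, 230.2, 190.5]
tool_rot: [0.661, 0.751, -0.001, 0.0]
force: [0.5, -0.3, -2.3]
opening: 58.5
gripper_force: 25.0
```

Request:
{"api": "send_rows", "payload": {
  "moves": [
    [[0,10,0],[0,0,0],-1],
    [[0,10,0],[0,0,0],-1],
    [[0,8,0],[0,0,0],-1],
    [[0,8,0],[0,0,0],-1],
    [[0,8,0],[0,0,0],-1],
    [[0,0,0],[0,0,0],-1],
    [[0,0,0],[0,0,0],-1]
  ]
}}

```text
time: 15.92
position: [506.1, 237.1, 190.4]
tool_rot: [0.66, 0.752, -0.001, 0.0]
force: [-0.1, 0.2, -1.0]
opening: 58.7
gripper_force: 25.0
```

```bash
python3 - <<'E'
from h import *
s=robot.read_state();print(s["position"],s["tool_rot"],s["force"])
i=robot.get_image("wrist");np.savez("w7.npz",**i)
b=robot.get_image("side")
o=np.hstack([i["color"][:384,100:420],cv2.resize(b["color"][220:348,120:270],(450,384),interpolation=2)])
cv2.imwrite("pics/t7.png",o[...,::-1])
rows([((550.5,243.8,191.5),down(7.5),5)])
E
```

```text
[506.07316409 237.08151415 190.4489436 ] [ 6.59730698e-01  7.51501220e-01 -1.13461181e-03  1.89237737e-04] [-0.13166533  0.24682209 -1.03438301]
[[0.2, 9.0, -0.2], [-0.01, 0.02, -0.01]]
[[0.2, 9.0, -0.2], [-0.01, 0.02, -0.01]]
[[0.2, 9.0, -0.2], [-0.01, 0.02, -0.01]]
[[0.2, 9.0, -0.2], [-0.01, 0.02, -0.01]]
[[0.2, 9.0, -0.2], [-0.01, 0.02, -0.01]]
--
```

View pics/t7.png

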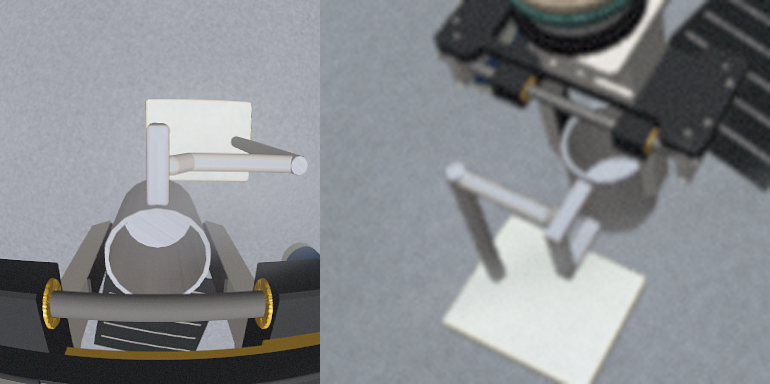

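The hook tip has entered the handle's opening (wrist panel (165,163)) without force; I go on along the rod.

Request:
{"api": "send_rows", "payload": {
  "moves": [
    [[0.2,9,0],[0,0,0],-1],
    [[0.2,9,0],[0,0,0],-1],
    [[0.2,9,0],[0,0,0],-1],
    [[0.2,9,0],[0,0,0],-1],
    [[0.2,8,0],[0,0,0],-1],
    [[0,0,0],[0,0,0],-1]
  ]
}}

```text
time: 16.77
position: [550.6, 243.7, 190.4]
tool_rot: [0.66, 0.751, -0.001, 0.001]
force: [-0.7, 1.0, -0.9]
opening: 58.3
gripper_force: 25.0
```

```bash
python3 - <<'E'
from h import *
s=robot.read_state();p=s["position"];print(p,s["force"])
# rod at H line nearest; mug frame: y'=tool x, z'=-tool z, TCP at mug z 44.2
ph=np.radians(7.5);ex=np.array([np.cos(ph),np.sin(ph),0]);ey=np.array([-np.sin(ph),np.cos(ph),0]);ez=np.array([0,0,1.])
Hc=np.array([549.8,290.2,180.])
print("stand xyz of TCP",(p-Hc)@ex,(p-Hc)@ey,p[2]-180,"rod in mug y,z:",-(p-Hc)@ey,44.2-(p[2]-180))
def pose(th,y,z,x=-6): # rod centre at mug (y,z), tilt th
    c,s_=np.cos(np.radians(th)),np.sin(np.radians(th))
    my=c*ey+s_*ez; mz=-s_*ey+c*ez
    return Hc+x*ex-y*my+(44.2-z)*mz, Ro.from_matrix(np.stack([my,ex,-mz],1))
w=[(*pose(th,y,z),1) for th,y,z in((0,47,42),(9,49,45),(18,51,48),(27,52,51),(36,53,53),(45,53,54.5))]
for a in w: print(np.round(a[0],1))
rows(w)
E
```

```text
[550.58097805 243.72779113 190.39002505] [-0.67790622  0.99565381 -0.85101449]
stand xyz of TCP -5.291543794144289 -46.17657076721636 10.39002504822318 rod in mug y,z: 46.17657076721636 33.80997495177682
[550.  242.8 182.2]
[550.2 241.6 171.5]
[550.  242.5 160.6]
[549.5 246.5 150.3]
[548.8 252.  141.7]
[547.8 259.5 135.2]
[[-0.8, -0.7, 8.2], [-0.03, 0.11, -0.08]]
--
[[-1.3, -0.0, 10.7], [-0.0, 9.0, 0.0]]
--
[[-0.8, -0.0, 10.9], [0.0, 9.0, 0.0]]
--
[[0.7, 0.0, 11.1], [0.0, 9.0, -0.0]]
--
[[1.0, -0.0, 10.2], [-0.0, 9.0, -0.0]]
--
[[2.3, -0.0, 9.7], [-0.0, 9.0, 0.0]]
--
```

Request:
{"api": "send_rows", "payload": {
  "moves": [
    [[-0.8,-0.7,8.2],[0,0.1,0],-1],
    [[-1.3,0,10.7],[0,9,0],-1],
    [[-0.8,0,10.9],[0,9,0],-1],
    [[0,0,0],[0,0,0],-1]
  ]
}}

```text
time: 17.27
position: [549.6, 238.0, 159.8]
tool_rot: [0.655, 0.739, 0.102, -0.118]
force: [0.5, 0.7, -1.0]
opening: 58.0
gripper_force: 25.0
```

Request:
{"api": "send_rows", "payload": {
  "moves": [
    [[0.7,0,11],[0,9,0],-1],
    [[1,0,10.2],[0,9,0],-1],
    [[0,0,0],[0,0,0],-1]
  ]
}}

```text
time: 17.65
position: [547.7, 250.1, 139.9]
tool_rot: [0.629, 0.713, 0.201, -0.233]
force: [-0.2, 0.5, -2.5]
opening: 58.3
gripper_force: 25.0
```

```bash
cat > g.py <<'E'
from h import *
ph=np.radians(7.5);ex=np.array([np.cos(ph),np.sin(ph),0]);ey=np.array([-np.sin(ph),np.cos(ph),0]);ez=np.array([0,0,1.])
Hc=np.array([549.8,290.2,180.])
def pose(th,y,z,x=-6):
    c,s_=np.cos(np.radians(th)),np.sin(np.radians(th))
    my=c*ey+s_*ez; mz=-s_*ey+c*ez
    return Hc+x*ex-y*my+(44.2-z)*mz, Ro.from_matrix(np.stack([my,ex,-mz],1))
def where():
    s=robot.read_state();p=s["position"];R=Ro.from_quat(s["tool_rot"]).as_matrix()
    d=Hc-p; print("pos",p,"tilt",np.degrees(np.arcsin(R[2,0])),"rod in mug y,z",d@R[:,0],44.2-d@R[:,2],"x",-d@ex,"F",np.round(s["force"],1),"j",np.round(s["joint_pos"],2))
E
python3 - <<'E'
from g import *
where(); rows([(*pose(45,53,55),1),(*pose(50,53.5,56),1)])
E
```

```text
pos [547.74723238 250.0844095  139.91254912] tilt 35.85934663948484 rod in mug y,z 55.54734819970393 53.560990361626416 x -7.271341187636588 F [-0.2  0.5 -2.5] j [-0.11  0.71  0.01  1.84 -0.9   0.85  0.72]
[[4.9, 1.3, 9.7], [-0.09, 9.14, -0.39]]
--
[[0.7, 0.0, 5.6], [0.0, 5.0, 0.0]]
--
```

Request:
{"api": "send_rows", "payload": {
  "moves": [
    [[4.5,1.3,9],[0,9,0],-1],
    [[0.5,0,4],[0,5,0],-1],
    [[0,0,0],[0,0,0],-1]
  ]
}}

```text
time: 18.02
position: [547.1, 264.4, 132.9]
tool_rot: [0.598, 0.682, 0.276, -0.317]
force: [0.5, 0.3, -1.6]
opening: 58.5
gripper_force: 25.0
```

```bash
python3 - <<'E'
from g import *
where(); rows([(*pose(50,54,57),1)])
E
```

```text
pos [547.08241142 264.4379041  132.94843685] tilt 49.70211344797793 rod in mug y,z 52.18712794431647 55.44129134109019 x -6.056967509570823 F [ 0.5  0.3 -1.6] j [ 0.07  0.83 -0.13  1.84 -1.04  0.93  0.94]
[[-1.8, 0.1, 1.9], [-0.19, 0.3, -0.11]]
--
```

Request:
{"api": "send_rows", "payload": {
  "moves": [
    [[-1.5,0,1.3],[0,0,0],-1],
    [[-1,0,0.8],[0,0,0],-1],
    [[0,0,0],[0,0,0],-1]
  ]
}}

```text
time: 18.4
position: [547.6, 265.1, 132.1]
tool_rot: [0.597, 0.682, 0.278, -0.317]
force: [0.3, 0.6, -1.9]
opening: 58.2
gripper_force: 25.0
```

Request:
{"api": "send_rows", "payload": {
  "moves": [
    [[-1.5,0,1.3],[0,0,0],-1],
    [[0,0,0],[0,0,0],-1],
    [[0,0,0],[0,0,0],-1]
  ]
}}

```text
time: 18.77
position: [547.9, 264.1, 129.5]
tool_rot: [0.598, 0.681, 0.279, -0.318]
force: [0.4, -1.7, -1.5]
opening: 58.6
gripper_force: 25.0
```

```bash
python3 - <<'E'
from g import *
where()
E
```

```text
pos [547.89266141 264.06458428 129.46190166] tilt 49.9940407988103 rod in mug y,z 55.21720885409117 57.02949113061668 x -5.302377343095216 F [ 0.4 -1.7 -1.5] j [ 0.08  0.84 -0.14  1.84 -1.04  0.93  0.95]
```

Request:
{"api": "send_rows", "payload": {
  "moves": [
    [[0,0,0],[0,0,0],-1],
    [[0,0,0],[0,0,0],-1],
    [[0,0,0],[0,0,0],-1],
    [[0,0,0],[0,0,0],0.35],
    [[0,0,0],[0,0,0],0.5],
    [[0,0,0],[0,0,0],0.5],
    [[0,0,0],[0,0,0],0.5]
  ],
  "newtons": 4
}}

```text
time: 19.65
position: [547.8, 264.3, 129.6]
tool_rot: [0.598, 0.681, 0.279, -0.318]
force: [0.8, -0.7, 0.5]
opening: 70.5
gripper_force: 0.0
```

```bash
python3 - <<'E'
from g import *
where()
b=robot.get_image("side");a=robot.get_image("scene")
A=cv2.resize(a["color"][80:200,270:370],(400,480),interpolation=2);B=cv2.resize(b["color"][230:350,140:240],(400,480),interpolation=2)
cv2.imwrite("pics/r8.png",np.hstack([A,B])[...,::-1])
E
```

```text
pos [547.77364982 264.34758128 129.595436  ] tilt 50.009924358185266 rod in mug y,z 54.926497318183074 57.15666387844498 x -5.383432247282322 F [ 0.8 -0.7  0.5] j [ 0.08  0.83 -0.14  1.84 -1.04  0.93  0.95]
```

View pics/r8.png

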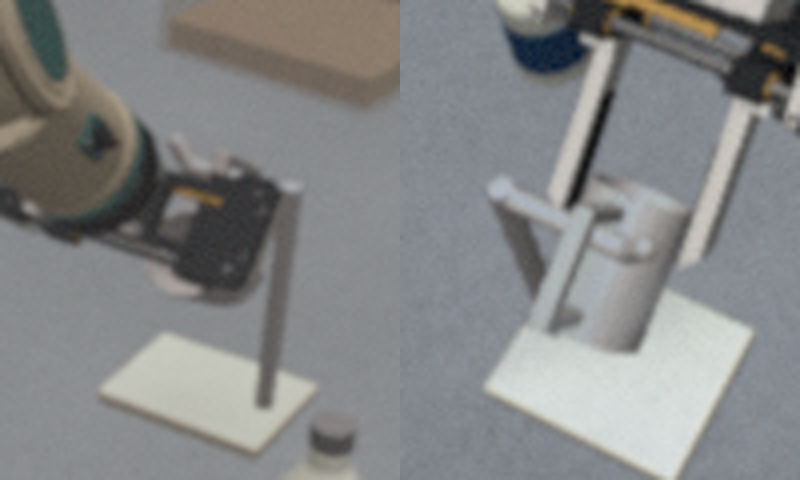

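The mug hangs by its handle on the rod (right panel, handle (575,265), rod (560,215)), fingers open and clear on both sides. I retreat along the tool axis.

Request:
{"api": "send_rows", "payload": {
  "moves": [
    [[0,0,-10],[0,0,0],0.5],
    [[0,0,-15],[0,0,0],0.5],
    [[0,0,-20],[0,0,0],0.5],
    [[0,0,-25],[0,0,0],0.5],
    [[0,0,-30],[0,0,0],0.5],
    [[0,0,-30],[0,0,0],0.5],
    [[0,0,-30],[0,0,0],0.5],
    [[0,0,0],[0,0,0],0.5]
  ]
}}

```text
time: 20.75
position: [565.5, 139.6, 233.6]
tool_rot: [0.599, 0.681, 0.279, -0.315]
force: [-0.3, -0.4, -0.8]
opening: 70.7
gripper_force: 0.0
```

Request:
{"api": "send_rows", "payload": {
  "moves": [
    [[0,0,0],[0,0,0],0.5],
    [[0,0,0],[0,0,0],0.5],
    [[0,0,0],[0,0,0],0.5],
    [[0,0,0],[0,0,0],0.5],
    [[0,0,0],[0,0,0],0.5],
    [[0,0,0],[0,0,0],0.5],
    [[0,0,0],[0,0,0],0.5],
    [[0,0,0],[0,0,0],0.5]
  ]
}}

```text
time: 21.75
position: [563.8, 142.7, 232.4]
tool_rot: [0.598, 0.681, 0.279, -0.318]
force: [-0.3, 0.3, 0.2]
opening: 70.6
gripper_force: 0.0
```

```bash
python3 - <<'E'
from g import *
where()
b=robot.get_image("side");a=robot.get_image("scene")
np.savez("s9.npz",b=b["color"])
A=cv2.resize(a["color"][80:200,270:370],(400,480),interpolation=2);B=cv2.resize(b["color"][230:350,140:240],(400,480),interpolation=2)
cv2.imwrite("pics/r9.png",np.hstack([A,B])[...,::-1])
E
```

```text
pos [563.77399853 142.70902757 232.36318563] tilt 50.002395488157035 rod in mug y,z 55.054972297093734 -102.87766924856358 x -5.396985983061326 F [-0.3  0.3  0.2] j [ 0.22  0.71 -0.05  1.71 -0.86  1.22  0.82]
```

View pics/r9.png

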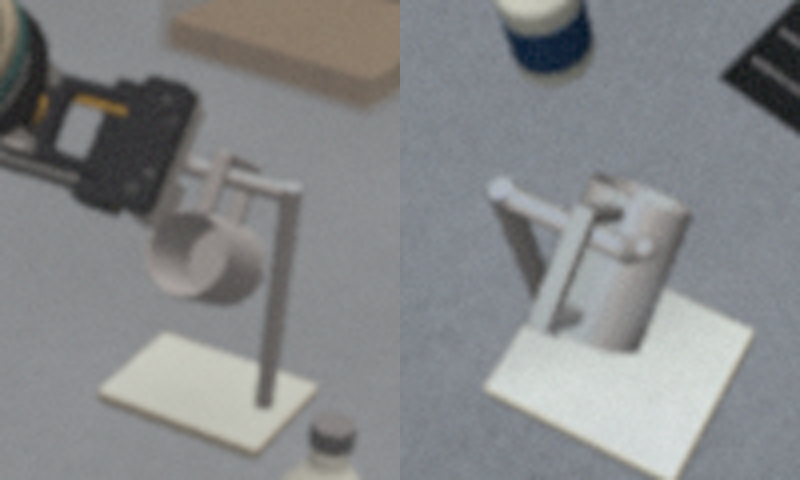

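Request:
{"api": "send_rows", "payload": {
  "moves": [
    [[0,0,0],[0,0,0],0.5],
    [[0,0,0],[0,0,0],0.5],
    [[0,0,0],[0,0,0],0.5],
    [[0,0,0],[0,0,0],0.5],
    [[0,0,0],[0,0,0],0.5]
  ]
}}

```text
time: 22.48
position: [563.8, 142.7, 232.4]
tool_rot: [0.598, 0.681, 0.279, -0.318]
force: [-0.0, 0.1, 0.4]
opening: 70.4
gripper_force: 0.0
```

```bash
python3 - <<'E'
from g import *
o=np.load("s9.npz")["b"].astype(int)
for k in range(3):
    b=robot.get_image("side")["color"].astype(int); d=abs(b-o).max(-1)
    print((d[230:350,140:240]>25).sum(),(d[0:130,0:150]>25).sum()); o=b
E
```

```text
0 0
0 0
0 0
```

The mug hangs still (no pixel change between frames) and the gripper is well clear, so I hand in.

```bash
python3 -c "
from rig import robot;print(robot.close_job())"
```

```text
the job is handed in; nothing more can be done
None
```

The mug was lifted out of the holder by its handle, stood upright on the mat and let go, then regripped across its body and hung on the hook by its handle. It was hanging still with the gripper clear when I handed the job in at about 23 s, and the arm never went near the bottle, jar or carton.

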